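# Release the food thermometer from its dock and hold it ready over the glass cup

### The arm

A 6-joint arm with a two-finger parallel gripper is mounted at the origin on a cart in front of the work surface, level with it; the furniture and walls round the work are solid. World frame = base frame: x ahead of the robot, y to its left, z up, the work surface at z = 0. Lengths are in m, angles in rad, forces in N, time in s.
With the tool pointing down it reaches from about 0.275 to 0.875 m from the base axis. Payload 12.5 kg.
Tool frame: the origin (TCP) lies on the centre line of the jaws, within the pads' length; the fingertips stand r.finger_overhang ahead of it and the grasp point (between the pads) lies 3 mm ahead of it (r.finger_overhang is the distance from the TCP to the fingertips, in m); z points along the fingers, y is the line along which they close (so a half turn about z gives the same grasp; the last joint's range is limited). The gripper opens to 85 mm and grips with 20 to 120 N. Pads are 22 mm wide; open, the fingers measure 114 mm over their backs; the gripper's body (76 mm by 85 mm) begins 54 mm behind the grasp point. The pads swing forward as they close: fully open they stand 13 mm farther back than shut.
Start: joints at [-1.233, 0.351, 1.652, -0, 1.139, -0.085], TCP at [0.226, -0.502, 0.253] pointing down, gripper open.
Joint ranges: [-2.75, 2.75], [-0.79, 2.1], [0.01, 2.65], [-1.57, 4.71], [0.07, 3.14], [-2.87, 2.87]. Speed limits (rad/s): [2.22, 2.22, 2.79, 3.14, 3.14, 3.14].

### API

Orientations are given as a unit quaternion [x, y, z, w].
In Python, from cell import r, optics gives the robot as it stands. The module is installed in compiled form; this text tells all that it offers. Calls block until the motion is done:
- r.move_to(position, orientation): joint-space move of the TCP to a pose.
- r.move_linear(position, rot=None, vel=0.15): straight line of the TCP; rot=None keeps the orientation; vel is the mean speed in m/s.
- r.set_joints(angles): joint-space move.
- r.set_gripper(opening, squeeze=None): opening from 0.0 (shut) to 1.0 (fully open); squeeze is the grip in N (None keeps the last); returns when the fingers have stopped.
- r.sleep(seconds).
- r.inverse_kinematics(position, orientation): joint angles nearest the present ones, or None.
- optics.get_image(name): name is "scene" or "top"; returns a dict with "pixels" (384x512x3 uint8, red, green, blue), "depth" (384x512 float32, m along the optical axis (not along the pixel's ray), 0 where there is no reading), "fx", "fy", "cx", "cy" (pixels), "D" ([k1, k2, p1, p2, k3] as OpenCV has them; the pictures are not rectified), "camera_from_world" (4x4, takes a point from world to camera coordinates). Camera axes: x right, y down, z forward; pixel columns grow to the right and rows downward; lengths in m; the calibration is good to about 2 mm. A picture is of the moment at which its call begins.
A pose or a line that the arm cannot do raises r.PlanningError and nothing moves.
- r.hand_in(): hands the job in; it is judged then, once.
Readings, each from a call of its own:
- r.current_t(): time.
- r.current_q(): joint angles.
- r.current_qvel(): joint speeds.
- r.current_effort(): joint torques, N m.
- r.current_tool_pos(): TCP position.
- r.current_ee_rot(): TCP orientation.
- r.current_contact_force(): force on the tool from outside, world axes, zero at the start.
- r.current_torque(): the same for the moment, N m.
- r.current_opening(): opening from 0.0 (shut) to 1.0 (fully open).
- r.current_finger_force(): force on a finger pad.
Only numpy, scipy, OpenCV 4.12 (cv2) and the standard library are available. Lean on these libraries where they do the work, as an engineer would, in place of code of your own. Each camera call takes 0.05 s, during which the arm holds its last target. There are 200 camera calls.

### The job

Turn the catch knob of the thermometer dock clockwise until it clicks over and stays there, which frees the food thermometer, and only then draw the thermometer out of its sloping sleeve. Turn it upright with its probe pointing straight down, and finish while still holding it like that, still, with the tip over the middle of the short glass cup and a few centimetres above the rim. Do not touch the cup with the thermometer, and leave the cup and everything else on the worktop standing where it is.

Things in the scene. Friction and masses are not known exactly. Their poses are not given: they have to be found in the camera images.
- dock: White fixed thermometer dock, origin on the worktop; y roughly away from the robot, x roughly to the robot's right, z up. Base x -55..95, y -145..45 mm, 12 thick. A sleeve block 44 wide, 32 thick slopes 45 deg in the plane y = 0; the thermometer leaves it along (-0.707, 0, 0.707). At x -13, y -105 a pillar 44 x 44, 112 high bears the knob; its 8 mm steel bolt at height 98 locks the thermometer.
- dock_seat (a point): Where the probe's tip stands when the thermometer is home in its dock: at (55, 0, 30) mm in the dock's frame. Axes as the dock's.
- knob_grip (a point): On the catch knob's vertical axis, 131 mm above the worktop. Knob: disc 40 mm across, top at 119 mm; on it a grip bar 12 mm thick (point x), 42 long (point y), up to 142 mm. The point turns with the knob, z up. Locked, the bar lies along the dock's y. Nothing within 60 mm at this height; the thermometer's handle is 94 mm behind (dock's +y).
- catch_knob (a joint): Knob angle, rad: 0 locked, 1.4 (stop) released, grows clockwise seen from above. An over-centre spring resists with about 0.12 N m, most at the start, less towards the middle; past 0.7 rad it pulls the knob on to the stop and keeps it there; let go before, it springs back. The bolt draws back 10 mm per rad and is clear of the guard plate beyond 0.9 rad.
- thermo_handle (a point): Food thermometer, 190 mm long, about 80 g, loose in the dock. Point on its axis in the handle, 150 mm from the tip. z: tip to handle end; grip across y. Black handle 22 (y) x 28 (x) mm from 91 to 190 mm; guard plate 44 (y) x 30 x 6 at 85 to 91 mm; steel probe 7 mm thick below it, all in a 10 mm bore. Docked it leans 45 to 48 deg, handle end up and to the robot's left, y = dock's y.
- thermo_tip (a point): The tip of the thermometer's probe, 150 mm from thermo_handle along its -z. Same axes.
- cup_rim (a point): Centre of the mouth of the short clear glass cup: 72 mm across, 62 mm high, open upward, without a handle, loose on the worktop; the point is 62 mm above its foot, z up. The cup, the tumbler and the shaker change places among one another.
- tumbler: Bystander: tall clear glass tumbler standing upside down, 65 mm across, 118 mm high; origin at the centre of its foot on the worktop, z up.
- shaker: Bystander: small shaker 44 mm across, 90 mm high; origin at the centre of its foot, z up.
- spoon: Bystander: teaspoon lying flat, 137 mm long (along its x), 28 mm wide, 13 mm high; origin at the centre of its underside.
- opener: Bystander: bottle opener lying flat, 174 mm long (along its x), 41 mm wide, 20 mm high; origin at the centre of its underside.
There are look-alikes about, which are no part of the job. What is shaped like the part that bears cup_rim but orange is not meant.

How it is judged:
By the outcome, as a careful person would: the job done as asked, in the order asked, and still so for the second after the job is handed in, while the arm keeps its last pose, push and grip.
It also fails if it takes over 58 s, if anything falls off the work surface, if the arm or the gripper's body presses on something with over 40 N, if the wrist force passes 120 N, or if a joint passes its speed limit or range.

## Working session

There is one attempt and no reset: what is moved stays moved. The work goes in short steps, each a Python script; the robot and the scene stay as the last script left them, time stands still between calls to the robot, and variables do not carry over. Pictures are saved under pics/ and viewed, at most 10 in all, crops included, and the job is handed in when it is done.

```bash
mkdir -p pics && cat > h.py <<'E'
import numpy as np, cv2
from cell import r, optics
from scipy.spatial.transform import Rotation as R
def shot(n,tag):
    im=optics.get_image(n); np.savez(f'pics/{tag}.npz',**im)
    cv2.imwrite(f'pics/{tag}.png',cv2.cvtColor(im['pixels'],cv2.COLOR_RGB2BGR)); return im
def load(tag): return dict(np.load(f'pics/{tag}.npz'))
def K(im): return np.array([[im['fx'],0,im['cx']],[0,im['fy'],im['cy']],[0,0,1.]],float)
def rays(im,uv):
    return cv2.undistortPoints(np.array(uv,float).reshape(-1,1,2),K(im),np.array(im['D'],float)).reshape(-1,2)
def toworld(im,uv,d):
    n=rays(im,uv); d=np.asarray(d,float).reshape(-1,1); c=np.c_[n*d,d,np.ones(len(n))]
    return (np.linalg.inv(im['camera_from_world'])@c.T).T[:,:3]
def plane(im,uv,z):
    n=rays(im,uv); Ti=np.linalg.inv(im['camera_from_world']); o=Ti[:3,3]; D=(Ti[:3,:3]@np.c_[n,np.ones(len(n))].T).T
    return o+D*((z-o[2])/D[:,2])[:,None]
def proj(im,P):
    T=im['camera_from_world']; return cv2.projectPoints(np.array(P,float).reshape(-1,3),cv2.Rodrigues(T[:3,:3])[0],T[:3,3],K(im),np.array(im['D'],float))[0].reshape(-1,2)
def cloud(im):
    h,w=im['depth'].shape; u,v=np.meshgrid(np.arange(w),np.arange(h))
    P=toworld(im,np.c_[u.ravel(),v.ravel()],im['depth'].ravel()).reshape(h,w,3); P[im['depth']<=0]=np.nan; return P
E
python3 - <<'E'
from h import *
a=shot('scene','s0'); b=shot('top','t0')
for im in(a,b): print(np.linalg.inv(im['camera_from_world'])[:3,3],im['fx'])
print(r.finger_overhang,r.current_t(),r.current_ee_rot())
E
```

```text
[-0.03739922  0.61032679  0.80643562] 414.9507896986769
[0.46265198 0.0918837  1.0562401 ] 392.67430501317017
0.022 0.1 [ 9.77744181e-01  2.09799960e-01 -6.21577546e-05 -5.37595597e-04]
```

```bash
python3 -c "
import cv2,numpy as np
a=cv2.imread('pics/s0.png');b=cv2.imread('pics/t0.png')
cv2.imwrite('pics/t0b.png',cv2.resize(b,(800,600)));cv2.imwrite('pics/s0b.png',cv2.resize(a,(800,600)))"
```

```text
(no output)
```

View pics/t0b.png

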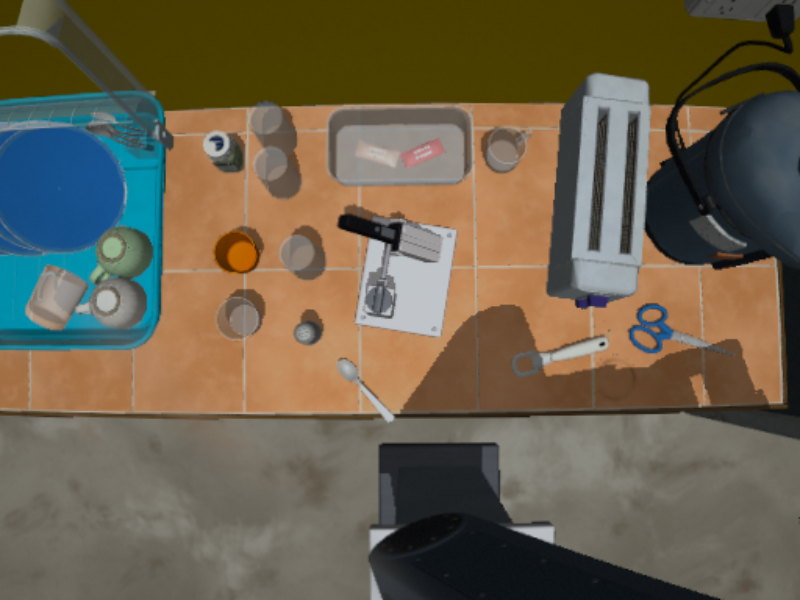

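View pics/s0b.png

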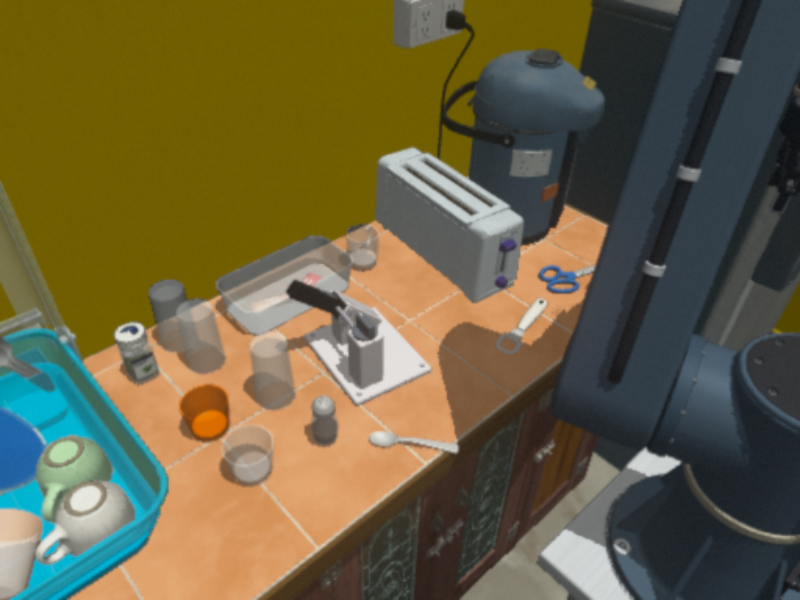

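The top view shows the dock with its base at (357..456, 218..335), the knob at (380,298) and the black handle at (340..400, 215..240).

Cup candidates in the top view:
- (238,317): clear, wide, short and without a handle. It fits the description.
- (238,252): orange, so it is the look-alike.
- (298,252): the taller upside-down tumbler.
- (270,120) and (270,163): tall glasses.
- (505,148): a glass with a handle.

Next I'll measure and confirm the cup in a crop.

```bash
python3 - <<'E'
from h import *
s=load('s0');t=load('t0')
c=np.array([[375,218],[456,230],[437,335],[357,323]])*.64
for q,e in zip(plane(t,c,.012),"TL TR BR BL".split()): print(e,q.round(4))
P=cloud(t); 
reg=np.zeros(P.shape[:2],bool); reg[130:225,210:300]=1
z=P[...,2]
px=t['pixels'].astype(int); white=(px.min(-1)>120)&(px.max(-1)-px.min(-1)<30)
m=reg&white&(abs(z-.012)<.006)
rect=cv2.minAreaRect((P[m][:,:2]*1000).astype(np.float32)); print('base rect',rect, m.sum(), np.median(z[m]))
for lo,hi in((.11,.125),(.133,.15),(.15,.25)):
    m=reg&(z>lo)&(z<hi); print(lo,m.sum(),np.nanmean(P[m],0).round(4) if m.any() else '')
# cup: rim/ base estimates
print('cup top guess',plane(t,[[238*.64,317*.64]],.03),'scene',plane(s,[[248*.64,455*.64]],.03))
a=cv2.imread('pics/t0.png');b=cv2.imread('pics/s0.png')
A=cv2.resize(a[130:225,210:305],(400,400),interpolation=3);B=cv2.resize(b[180:330,110:260],(400,400),interpolation=3)
C=cv2.resize(a[170:240,110:180],(400,200)[:1]*2,interpolation=3)
D=cv2.resize(b[250:330,120:200],(400,400),interpolation=3)
cv2.imwrite('pics/c1.png',cv2.resize(np.vstack([np.hstack([A,B]),np.hstack([C,D])]),(600,600)))
cv2.imwrite('pics/c1.png',np.hstack([A,D]))
E
```

```text
TL [0.682  0.1427 0.012 ]
TR [0.6593 0.0032 0.012 ]
BR [0.479  0.0389 0.012 ]
BL [0.5009 0.1748 0.012 ]
base rect ((581.6755981445312, 90.96001434326172), (148.5967559814453, 189.28907775878906), 80.09516906738281) 2406 0.011480392805833461
0.11 272 [0.5613 0.1297 0.1165]
0.133 182 [0.5865 0.1419 0.141 ]
0.15 157 [0.6457 0.1728 0.1598]
cup top guess [[0.51244969 0.375482   0.03      ]] scene [[0.51898021 0.3703903  0.03      ]]
```

View pics/c1.png

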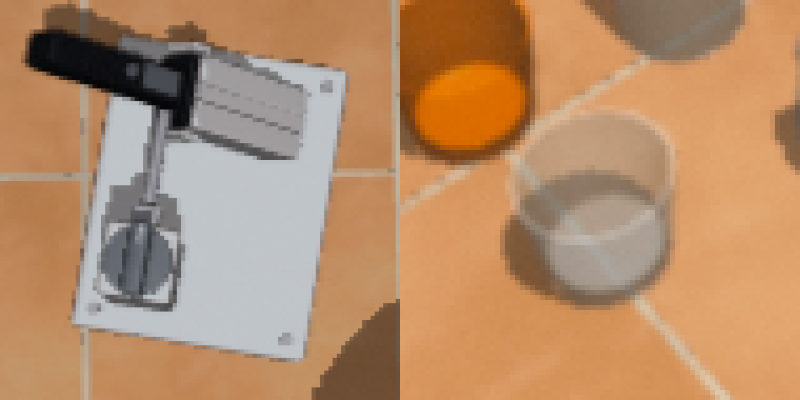

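The crop confirms a clear, open, handle-less short cup: rim centre at about (158.6,285.2) in the scene picture's own pixels. In the top crop the knob bar lies along the dock's y, which is the locked position.

```bash
cat >> h.py <<'E'
psi=np.deg2rad(-99.9); xd=np.array([np.cos(psi),np.sin(psi),0]); yd=np.array([-np.sin(psi),np.cos(psi),0]); zd=np.array([0,0,1.])
org=np.array([.58168,.09096,0])-.020*xd+.050*yd
def dk(x,y,z): return org+x*xd+y*yd+np.array([0,0,z])
def quat(z,y):
    z=z/np.linalg.norm(z); y=y-z*(y@z); y/=np.linalg.norm(y); return R.from_matrix(np.c_[np.cross(y,z),y,z]).as_quat()
E
python3 - <<'E'
from h import *
s=load('s0');t=load('t0'); P=cloud(t); z=P[...,2]
print('org',org,'knob',dk(-.013,-.105,0))
M=np.c_[xd,yd,zd]
L=(P-org)@M*1000
kn=(abs(L[...,0]+13)<30)&(abs(L[...,1]+105)<30)
m=kn&(L[...,2]>134); print('bar',m.sum(),L[m].mean(0).round(1)); 
if m.sum()>4: print(cv2.minAreaRect(L[m][:,:2].astype(np.float32)))
m=kn&(L[...,2]>113)&(L[...,2]<125); print('disc',m.sum(),L[m].mean(0).round(1),L[m].min(0),L[m].max(0))
for n,im in(('t',t),('s',s)):
    C=(cloud(im)-org)@M*1000
    px=im['pixels'].astype(int)
    m=(px.max(-1)<70)&(C[...,2]>100)&(C[...,2]<190)&(abs(C[...,1])<40)&(C[...,0]>-110)&(C[...,0]<0)
    Q=C[m]; mu=Q.mean(0); v=np.linalg.svd(Q-mu,full_matrices=0)[2][0]; 
    print(n,'handle',m.sum(),mu.round(1),v.round(3),np.degrees(np.arctan2(abs(v[2]),abs(v[0]))),'y range',np.percentile(Q[:,1],[3,50,97]).round(1))
# white pixels of tumbler / cup heights
print('cup rim scene',plane(s,[[158.6,285.2]],.062),'top',plane(t,[[238*.64,317*.64]],.062))
C=cloud(t)
for n,(u,v) in dict(cup=(238,317),tum=(298,252),shk=(307,332)).items():
    u=int(u*.64);v=int(v*.64); B=C[v-16:v+17,u-16:u+17]; m=B[...,2]>.03; print(n,m.sum(),np.nanmean(B[m],0).round(3),np.nanmax(B[...,2]))
a=cv2.imread('pics/t0.png'); cv2.imwrite('pics/c2.png',cv2.resize(a[175:230,125:180],(550,550),interpolation=3))
# IK
for nm,sg in(('+',1),('-',-1)):
    q=r.inverse_kinematics(dk(-.013,-.105,.147),quat(np.array([0,0,-1.]),sg*xd)); print(nm,None if q is None else np.round(q,2))
E
```

```text
org [0.63437405 0.10206573 0.        ] knob [0.53317265 0.13292471 0.        ]
bar 92 [ -13.3 -104.7  140.9]
((-13.491592407226562, -104.4753646850586), (11.926793098449707, 41.21279525756836), 0.5220876932144165)
disc 137 [ -12.7 -105.6  118.2] [ -33.47043842 -125.77243414  113.01253964] [  6.30892972 -86.60496311 122.69858807]
t handle 365 [-46.6  -2.3 139.4] [ 0.768 -0.019 -0.64 ] 39.806856352977626 y range [-11.2  -3.4   9.9]
s handle 331 [-54.6  -6.7 137.6] [ 0.765 -0.051 -0.642] 40.02627761550151 y range [-10.8  -7.7   4.8]
cup rim scene [[0.50980343 0.37177626 0.062     ]] top [[0.51089691 0.36663889 0.062     ]]
cup 268 [0.511 0.378 0.051] 0.06502122635261542
tum 587 [0.605 0.256 0.103] 0.12229880868907628
shk 229 [0.485 0.251 0.071] 0.09267257874487855
+ [ 0.16  0.48  1.75 -0.    0.91  1.9 ]
- [ 0.16  0.48  1.75 -0.    0.91 -1.24]
```

View pics/c2.png

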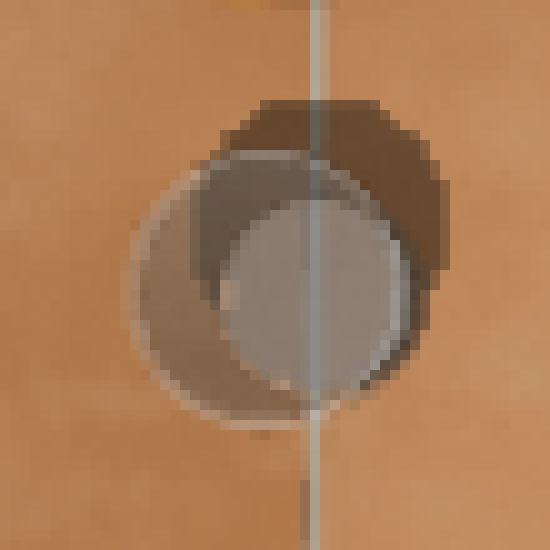

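Cup rim centre is about (0.510, 0.370), and the two views agree within 3 mm. The knob bar measures within 1 mm of the dock model. Now I'll go and turn the knob.

```bash
python3 - <<'E'
from h import *
t0=r.current_t()
p=r.current_tool_pos(); r.move_linear([p[0],p[1],.38],vel=.3)
k=dk(-.013,-.105,0); q0=quat(np.array([0,0,-1.]),-xd)
r.move_to([k[0],k[1],.30],q0); r.set_gripper(.55)
r.move_linear([k[0],k[1],.147],vel=.15)
print(r.current_t()-t0, r.current_tool_pos(), r.current_contact_force(), r.current_q().round(3) if hasattr(r.current_q(),'round') else r.current_q())
r.set_gripper(0,30); print('open',r.current_opening()*85,'f',r.current_finger_force(),r.current_contact_force())
qe=quat(np.array([0,0,-1.]),R.from_rotvec([0,0,-1.4]).apply(-xd))
ja=np.array(r.current_q()); je=np.array(r.inverse_kinematics([k[0],k[1],.147],qe)); print(ja.round(3),je.round(3))
if abs((je-ja)[5]-1.4)<.05 and abs((je-ja)[:5]).max()<.05:
    for f in(.25,.5,.75,1):
        r.set_joints(list(ja+f*(je-ja))); print(f,np.round(r.current_torque(),3),np.round(r.current_contact_force(),1),r.current_t()-t0)
shot('top','t1')
E
```

```text
4.7250000000000005 [0.5336033  0.1329914  0.14779063] [-0.51648227 -0.39171175  0.0756305 ] [ 0.16   0.482  1.746 -0.     0.912 -1.238]
open 11.21246860025974 f 31.69762909412384 [-0.89472942  4.23876245  5.92257207]
[ 1.600e-01  4.820e-01  1.746e+00  1.000e-03  9.120e-01 -1.238e+00] [ 0.16   0.483  1.747 -0.     0.912  0.162]
0.25 [0.641 0.104 0.092] [-0.2  4.   2. ] 5.5583
0.5 [0.964 0.023 0.023] [0.6 5.7 3.1] 5.983300000000001
0.75 [ 1.124 -0.105 -0.083] [0.3 8.1 3.9] 6.4083000000000006
1 [ 1.385 -0.247 -0.072] [2.6 9.2 4.8] 6.8333
```

```bash
python3 - <<'E'
from h import *
k=dk(-.013,-.105,0)
r.set_gripper(.55); r.move_linear([k[0],k[1],.27],vel=.2)
t=shot('top','t2'); print('t',r.current_t())
M=np.c_[xd,yd,zd]
for n in('top','scene'):
    im=t if n=='top' else shot('scene','s2')
    L=(cloud(im)-org)@M*1000
    m=(abs(L[...,0]+13)<28)&(abs(L[...,1]+105)<28)&(L[...,2]>132)&(L[...,2]<148); print(n,'bar',m.sum(), cv2.minAreaRect(L[m][:,:2].astype(np.float32)) if m.sum()>5 else '')
g=lambda ph:-(np.sin(ph)*xd+np.cos(ph)*zd)
a=(-xd+zd)/2**.5
h=dk(.055-.106,0,.030+.106)
cup=np.array([.510,.370,.062])
for phd in(0,15,30,45):
  ph=np.deg2rad(phd)
  for sg in(1,-1):
    z=g(ph); y=sg*yd; q=quat(z,y); tp=h-.003*z
    js=[r.inverse_kinematics(tp+d,q) for d in(np.array([0,0,.1]),np.zeros(3),a*.11)]
    print(phd,sg,[None if j is None else np.round(j,2) for j in js])
    for yaw in(-30,0,30,60,90):
        # upright: rotate by 45 about dock y, then yaw about z
        Rr=R.from_rotvec([0,0,np.deg2rad(-yaw)])*R.from_rotvec(yd*np.pi/4)
        zz=Rr.apply(z); tp2=cup+[0,0,.035+.15]-.003*zz
        j=r.inverse_kinematics(tp2,(Rr*R.from_quat(q)).as_quat()); 
        if j is not None: print('   yaw',yaw,np.round(j,2))
cv2.imwrite('pics/c3.png',np.hstack([cv2.resize(cv2.imread(f'pics/{n}.png'),None,fx=.78,fy=.78) for n in('t2','s2')]))
E
```

```text
t 8.2333
top bar 0 
scene bar 100 ((-14.519878387451172, -103.10604858398438), (41.86581802368164, 13.95665168762207), 13.056418418884277)
0 1 [array([ 0.16,  0.57,  1.35, -0.  ,  1.22,  0.33]), array([ 0.16,  0.67,  1.43, -0.  ,  1.04,  0.33]), array([ 0.27,  0.65,  1.26, -0.  ,  1.23,  0.44])]
   yaw -30 [ 0.27  0.53  1.57  0.84  1.25 -0.44]
   yaw 0 [ 0.3   0.39  1.8   1.02  0.83 -0.2 ]
   yaw 30 [0.44 0.3  1.94 1.09 0.35 0.19]
   yaw 60 [ 0.63  0.3   1.94 -0.97  0.24  2.73]
0 -1 [array([ 0.16,  0.57,  1.35, -0.  ,  1.22, -2.81]), array([ 0.16,  0.67,  1.43, -0.  ,  1.04, -2.81]), array([ 0.27,  0.65,  1.26, -0.  ,  1.23, -2.7 ])]
   yaw -30 [0.27 0.53 1.57 0.84 1.25 2.7 ]
   yaw 60 [ 0.63  0.3   1.94 -0.97  0.24 -0.42]
   yaw 90 [ 0.78  0.4   1.79 -1.04  0.73  0.11]
15 1 [array([0.07, 0.53, 1.43, 0.28, 1.13, 0.13]), array([0.07, 0.65, 1.51, 0.31, 0.95, 0.06]), array([0.18, 0.61, 1.36, 0.28, 1.09, 0.24])]
   yaw -30 [ 0.21  0.6   1.6   1.06  1.38 -0.62]
   yaw 0 [ 0.23  0.44  1.89  1.41  0.94 -0.59]
   yaw 30 [ 0.4   0.33  2.07  2.09  0.48 -0.82]
   yaw 60 [ 0.66  0.33  2.06  3.91
[... 999 characters left out ...]
([-0.11,  0.7 ,  1.6 ,  0.96,  1.04, -0.53]), array([ 0.02,  0.61,  1.53,  0.92,  1.06, -0.31])]
   yaw -30 [ 0.15  0.79  1.62  1.42  1.7  -0.85]
   yaw 0 [ 0.17  0.65  1.96  1.87  1.4  -1.07]
   yaw 30 [ 0.36  0.58  2.18  2.59  1.23 -1.37]
   yaw 60 [ 0.68  0.58  2.17  3.5   1.2  -1.7 ]
   yaw 90 [ 0.9   0.66  1.94  4.28  1.32 -2.06]
45 -1 [array([-0.11,  0.56,  1.56,  0.88,  1.15,  2.78]), array([-0.11,  0.7 ,  1.6 ,  0.96,  1.04,  2.61]), array([0.02, 0.61, 1.53, 0.92, 1.06, 2.83])]
   yaw -30 [0.15 0.79 1.62 1.42 1.7  2.29]
   yaw 0 [0.17 0.65 1.96 1.87 1.4  2.07]
   yaw 30 [0.36 0.58 2.18 2.59 1.23 1.77]
   yaw 60 [0.68 0.58 2.17 3.5  1.2  1.44]
   yaw 90 [0.9  0.66 1.94 4.28 1.32 1.09]
```

View pics/c3.png

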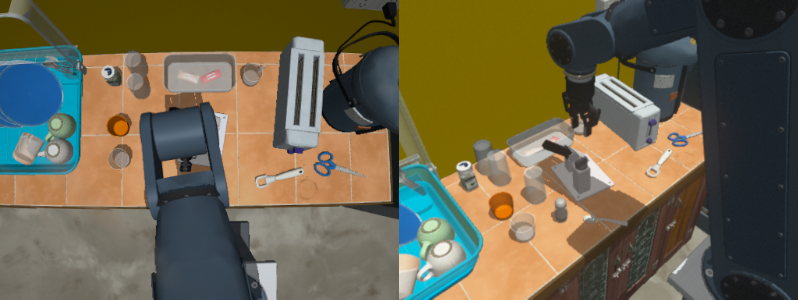

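The scene picture shows the knob bar (pillar at about (575,172) in the montage) now lying roughly along the dock's x. The depth fit gives 13° from x and the expected released angle is 10°, so the catch is released and staying. Now I'll grip and draw the thermometer.

```bash
cat >> h.py <<'E'
ph=np.deg2rad(15); zg=-(np.sin(ph)*xd+np.cos(ph)*zd); qg=quat(zg,yd); ax=(-xd+zd)/2**.5
hp=dk(.055-.106,0,.136); cup=np.array([.510,.370,.062])
E
python3 - <<'E'
from h import *
r.move_to(list(hp-.11*zg),qg)
r.move_linear(list(hp-.003*zg),vel=.12)
print('f',np.round(r.current_contact_force(),1))
r.set_gripper(0,45)
print('open',r.current_opening()*85,'ff',r.current_finger_force(),np.round(r.current_contact_force(),1),r.current_t())
p=hp-.003*zg
for d in(.01,.04,.08,.115):
    r.move_linear(list(p+ax*d),vel=.08); print(d,np.round(r.current_contact_force(),1),np.round(r.current_torque(),2))
    if np.linalg.norm(r.current_contact_force())>30: print('stop'); break
print('open',r.current_opening()*85,r.current_finger_force(),r.current_t())
shot('scene','s3')
a=cv2.imread('pics/s3.png'); cv2.imwrite('pics/c4.png',cv2.resize(a[120:330,90:370],(800,600)))
E
```

```text
f [-0.3  0.4 -0.1]
open 21.47774698480556 ff 45.76868534088135 [-0.4 -0.3  4.2] 10.1833
0.01 [ 1.3 -1.8  2.3] [-0.34  0.03  0.01]
0.04 [ 0.3  0.2 -1.6] [-0.15  0.01 -0.01]
0.08 [-0.2  0.6 -1.7] [-0.17  0.05  0.  ]
0.115 [ 0.3 -0.7 -1.3] [-0.27 -0.01 -0.01]
open 21.363279300333808 45.243456959724426 12.225
```

View pics/c4.png

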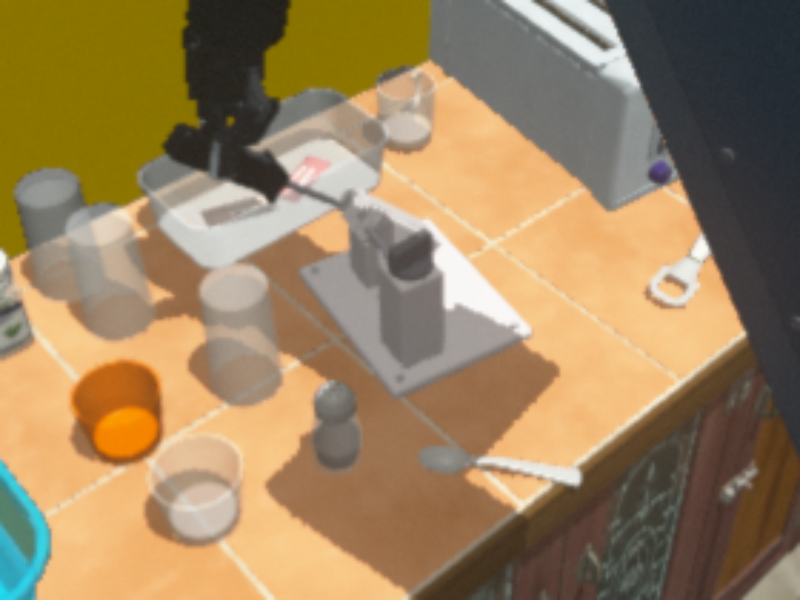

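The thermometer is held and drawn: handle at about (250,170), probe tip at about (350,200), just out of the sleeve. The knob is still turned. Next I'll lift, turn it upright and hover over the cup.

```bash
cat >> h.py <<'E'
yaw=-30; Rr=R.from_rotvec([0,0,np.deg2rad(-yaw)])*R.from_rotvec(yd*np.pi/4)
zf=Rr.apply(zg); qf=(Rr*R.from_quat(qg)).as_quat()
E
python3 - <<'E'
from h import *
p=hp-.003*zg+ax*.14
r.move_linear(list(p),vel=.12)
r.move_linear(list(p+[0,0,.08]),vel=.15)
e=cup+[0,0,.12+.15]-.003*zf
# rotation chunks
n=0
try: r.move_linear(list(e),rot=qf,vel=.08)
except r.PlanningError as x: print('lin fail',x); r.move_to(list(e),qf)
print(r.current_t(),np.round(r.current_tool_pos(),4),e.round(4),np.round(r.current_q(),2),np.round(r.current_contact_force(),1))
r.sleep(.3)
s=shot('scene','s4'); t=shot('top','t4')
a=cv2.imread('pics/s4.png'); cv2.imwrite('pics/c5.png',cv2.resize(a[100:340,30:350],(800,600)))
print('expected tip px',proj(s,[e+.003*zf-[0,0,.15],cup,e+.003*zf]).round(1))
E
```

```text
15.8583 [0.511  0.3675 0.3336] [0.5109 0.3676 0.3335] [ 0.21  0.5   1.54  1.04  1.46 -0.47] [-0.4  0.  -0.8]
expected tip px [[151.6 247.6]
 [159.2 284.7]
 [139.5 190.1]]
```

View pics/c5.png

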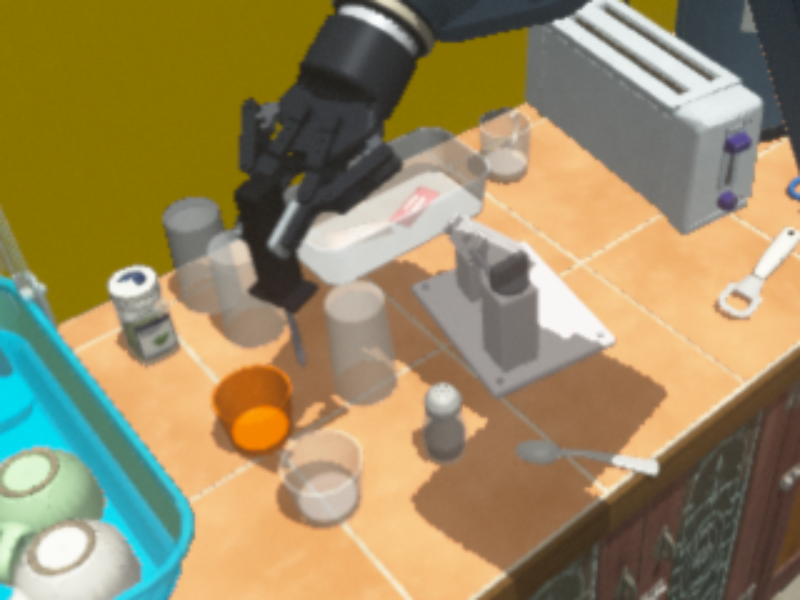

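Tip seen at about (150.8,245.2) native pixels against (151.6,247.6) predicted, so the grasp held. I'll take one enlarged check of uprightness against predicted axis points.

```bash
python3 - <<'E'
from h import *
s=load('s4'); Rt=R.from_quat(r.current_ee_rot()); p=np.array(r.current_tool_pos()); z=Rt.as_matrix()[:,2]; y=Rt.as_matrix()[:,1]
hh=p+.003*z
a=cv2.imread('pics/s4.png'); u0,v0,k=115,170,7
im=cv2.resize(a[v0:v0+85,u0:u0+60],None,fx=k,fy=k,interpolation=cv2.INTER_CUBIC)
for deg,col in((0,(0,0,255)),(3,(0,255,0)),(-3,(255,0,0))):
    up=R.from_rotvec(y*np.deg2rad(deg)).apply([0,0,1.])
    P=[hh+up*d for d in(.04,-.062,-.085,-.105,-.125,-.15)]
    q=proj(s,P); print(deg,q.round(1).tolist())
    for c in q: cv2.circle(im,tuple(int(i) for i in ((c-[u0,v0]+.5)*k)),3,col,-1)
cv2.imwrite('pics/c6.png',im)
E
```

```text
0 [[135.7, 172.0], [144.9, 215.6], [146.7, 224.4], [148.3, 231.8], [149.8, 238.9], [151.5, 247.6]]
3 [[136.5, 171.4], [143.8, 216.6], [145.2, 225.8], [146.4, 233.5], [147.6, 241.0], [149.1, 250.1]]
-3 [[134.9, 172.7], [146.0, 214.5], [148.2, 222.9], [150.0, 229.9], [151.8, 236.7], [154.0, 244.9]]
```

View pics/c6.png

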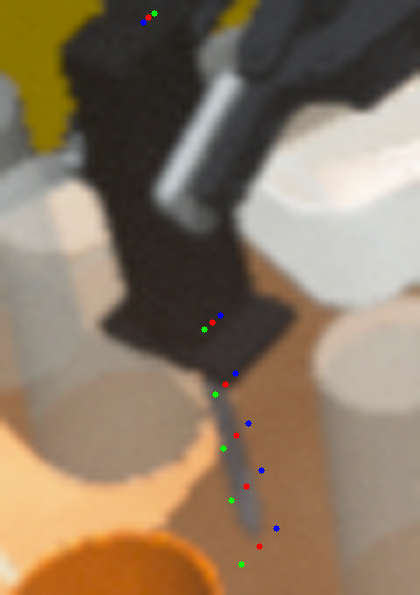

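The probe's line in the crop runs (216,390) to (254,532). That is about 2.5° off the predicted upright line (red) towards the −3° one (blue), which agrees with the docked lean of 45–48°. I'll fit the in-hand tilt and offset, then correct and re-check.

```bash
cat > fit.py <<'E'
from h import *
from scipy.optimize import least_squares
def frame():
    M=R.from_quat(r.current_ee_rot()).as_matrix(); return np.array(r.current_tool_pos())+.003*M[:,2],M
def axis(x,hh,M,nom):  # nom: nominal up in tool frame ; x=(tilt about tool y deg, offset along perp m, slip m)
    y=M[:,1]; up=R.from_rotvec(y*np.deg2rad(x[0])).apply(M@nom); perp=np.cross(up,y); perp*=np.sign(perp@M[:,2])
    return hh+perp*x[1]+up*x[2],up
def fit(im,hh,M,nom,tip,pts):
    def f(x):
        c,up=axis(x,hh,M,nom); q=proj(im,[c-.15*up,c-.09*up]); d=(q[0]-q[1])/np.linalg.norm(q[0]-q[1]); n=np.array([-d[1],d[0]])
        return np.r_[q[0]-tip,(np.array(pts)-q[0])@n, x[1]/.004*.5, x[2]/.003*.5, x[0]*.1]
    return least_squares(f,[0,0,0],x_scale=[1,.001,.001])
E
python3 - <<'E'
from fit import *
s=load('s4'); hh,M=frame(); nom=M.T@np.array([0,0,1.]); np.save('nom.npy',nom)
cv=lambda P:np.array(P)/7+[115,170]-.5
o=fit(s,hh,M,nom,cv([254,532]),cv([[216,390],[233,450],[245,500],[200,320]])); x=o.x
c,up=axis(x,hh,M,nom); print(x,o.fun.round(2),'tip',(c-.15*up).round(4),up.round(3))
np.save('x.npy',x)
# correct: undo tilt about tool y and put the tip over the cup at hover 0.07 above rim
C=R.from_rotvec(-M[:,1]*np.deg2rad(x[0])); qn=(C*R.from_quat(r.current_ee_rot())).as_quat(); Mn=C.as_matrix()@M
tip=cup+[0,0,.07]; off=C.apply(c-.15*up-np.array(r.current_tool_pos()))
r.move_linear(list(tip-off),rot=qn,vel=.05); r.sleep(.3)
s=shot('scene','s5'); t=shot('top','t5'); hh,M=frame(); c,up=axis(x,hh,M,nom); print(up.round(4),(c-.15*up).round(4),r.current_t())
a=cv2.imread('pics/s5.png'); u0,v0,k=115,180,6
im=cv2.resize(a[v0:v0+95,u0:u0+65],None,fx=k,fy=k,interpolation=cv2.INTER_CUBIC)
P=proj(s,[c-d*up for d in(.062,.085,.105,.125,.15)]+[cup]); print(P.round(1).tolist())
for q in P: cv2.circle(im,tuple(int(i) for i in ((q-[u0,v0]+.5)*k)),2,(0,0,255),-1)
th=np.linspace(0,6.28,60)
for q in proj(s,np.c_[cup[0]+.036*np.cos(th),cup[1]+.036*np.sin(th),0*th+.062]): cv2.circle(im,tuple(int(i) for i in ((q-[u0,v0]+.5)*k)),1,(255,0,0),-1)
b=cv2.imread('pics/t5.png')[165:260,100:165]; b=cv2.resize(b,None,fx=k,fy=k,interpolation=cv2.INTER_CUBIC)
for q in proj(t,np.c_[cup[0]+.036*np.cos(th),cup[1]+.036*np.sin(th),0*th+.062]): cv2.circle(b,tuple(int(i) for i in ((q-[100,165]+.5)*k)),1,(255,0,0),-1)
cv2.imwrite('pics/c7.png',np.hstack([im,b]))
E
```

```text
[-1.83003252  0.00566487  0.00577602] [ 0.03  0.48  0.33  0.03  0.07  0.16  0.71  0.96 -0.18] tip [0.5097 0.371  0.1877] [-0.011  0.03   0.999]
[-1.e-04 -0.e+00  1.e+00] [0.51  0.37  0.132] 17.9333
[[148.8, 234.3], [150.5, 242.4], [151.9, 249.2], [153.3, 255.8], [154.9, 263.8], [159.2, 284.7]]
```

View pics/c7.png

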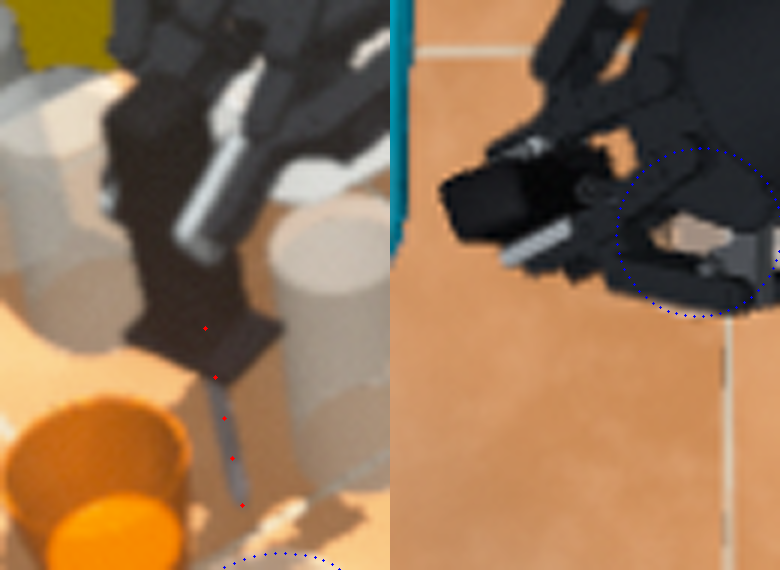

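The probe now runs (214,385) to (240,500), matching the predicted plumb line within 1° and 1 native pixel. I'll use the handle's end face in the top view at (483,200) as a cross-check, then lower and hand in.

```bash
python3 - <<'E'
from fit import *
t=load('t5'); print('handle end',plane(t,[[100+(483-390)/6-.5,165+200/6-.5]],.132+.19).round(4))
p=np.array(r.current_tool_pos()); r.move_linear(list(p-[0,0,.035]),vel=.04); r.sleep(.8)
x=np.load('x.npy'); nom=np.load('nom.npy'); hh,M=frame(); c,up=axis(x,hh,M,nom); s=shot('scene','s6')
print('tip',(c-.15*up).round(4),up.round(4),np.round(r.current_contact_force(),1),np.abs(r.current_qvel()).max(),r.current_opening()*85,r.current_finger_force(),r.current_t())
P=proj(s,[c-.15*up,cup]); a=cv2.imread('pics/s6.png'); print(P.round(1).tolist())
cv2.imwrite('pics/c8.png',cv2.resize(a[210:330,90:250],(800,600),interpolation=cv2.INTER_CUBIC))
E
```

```text
handle end [[0.5086 0.3679 0.322 ]]
tip [0.51  0.37  0.097] [ 0. -0.  1.] [ 0.2 -0.2 -0.9] 0.00132205249756408 21.35939106227341 45.24292767047882 19.8083
[[157.1, 274.5], [159.2, 284.7]]
```

View pics/c8.png

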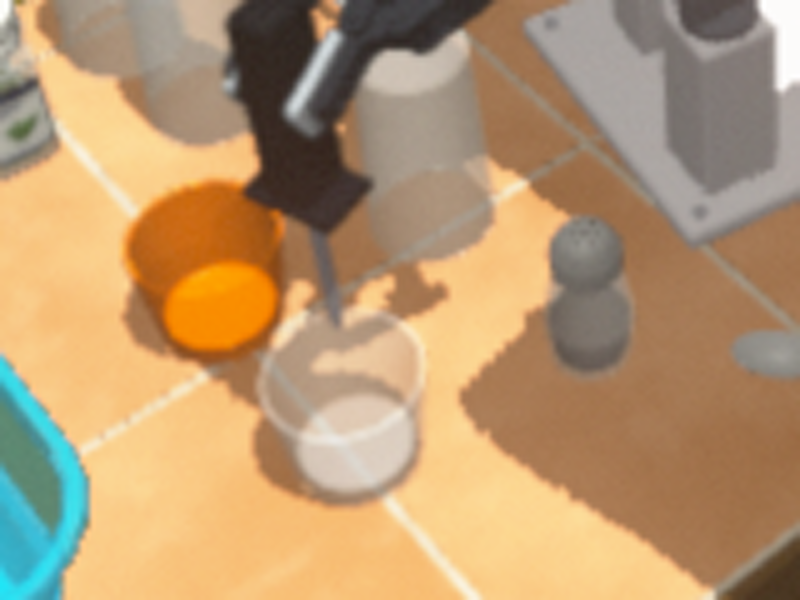

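The tip is at (336,320), with (335,322) predicted. It sits about 3.5 cm above the centre of the rim ellipse at (343,374), and the cup and its neighbours have not moved. The handle end is within 2.5 mm of plumb.

```bash
python3 -c "
from cell import r
print(r.hand_in())"
```

```text
the job is handed in; nothing more can be done
None
```

I turned the knob until it stayed released, then drew out the thermometer. I handed in with it held still and upright (within about 1°), its tip about 3.5 cm above the middle of the clear cup's rim, at about 20 s on the robot's clock; the judge's result was not shown.

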